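# Mark the clamp plate's seam and snap the marker into its cap

### The arm

A 6-joint arm with a two-finger parallel gripper is mounted at the origin on a cart in front of the work surface, level with it; the furniture and walls round the work are solid. World frame = base frame: x ahead of the robot, y to its left, z up, the work surface at z = 0. Lengths are in mm, angles in rad, forces in N, time in s.
With the tool pointing down it reaches from about 350 to 775 mm from the base axis. Payload 7.3 kg.
Tool frame: the origin (TCP) lies midway between the tips of the shut fingers; the grasp point (between the pads) lies 19 mm behind it; z points along the fingers, y is the direction in which the jaws open and shut (so a half turn about z gives the same grasp; the last joint's range is limited). The gripper opens to 92 mm and grips with 3 to 60 N. Pads are 19 mm wide; open, the fingers measure 130 mm over their backs; the gripper's body (75 mm by 190 mm) begins 47 mm behind the grasp point.
Start: joints at [-1.38, 0.342, 1.524, -0, 1.275, -0.146], TCP at [173.519, -495.516, 226.741] pointing down, gripper open.
Joint ranges: [-2.53, 2.53], [-0.77, 2.02], [0.04, 2.7], [-1, 4.14], [0.28, 2.66], [-3.11, 3.11]. Speed limits (rad/s): [2.57, 2.57, 3.14, 3.14, 3.14, 3.14].

### API

Orientations are given as [roll, pitch, yaw] about the fixed x, y, z axes, in that order (R = Rz(yaw) Ry(pitch) Rx(roll)).
In Python, from plant import sensors, imaging, ticket gives the robot as it stands. The module is installed in compiled form; this text tells all that it offers.
- The arm moves only by the tool arm_command, never from a script. Its argument "increments" is one flat list of numbers, 5 for each row, row after row: the closure, from 0 (fully open) to 1 (shut), then the shift along the tool's x, y, z in mm, then the turn about the tool's z in degrees. In form: [hand, dx, dy, dz, spin, hand, dx, dy, dz, spin, ...]. A call has 1 to 20 rows; each row is the pose to reach, as a shift and turn from the pose commanded when the call began, along the tool's axes at that moment; what a row does not reach only later rows make up. A row lasts 1/8 s, in which the tool goes at most 62.5 mm and 10.7 degrees, less where a joint would pass 70% of its speed; a pose out of reach is approached as far as the arm can. A call with a gripper value outside its range is refused whole. The fingers move at their own pace and stop on an object; the grip force is fixed at half the most. Time passes only in rows, so rows that repeat a pose let the fingers close. It gives the time, the measured TCP pose, the force and the opening at its end, in the units of the state.
- sensors.get_obs(): the state, without advancing time (a new reading comes with each control period).
- imaging.capture(name): name is "scene" or "top" or "wrist"; returns the picture (420x560x3 uint8, blue, green, red); there is no depth.
- imaging.calibration(name): a dict with "fx", "fy", "cx", "cy" (pixels), "world_to_cam" (4x4, takes a point from world to camera coordinates); the wrist camera has in their place "hand_eye" (4x4, takes a point from camera to tool coordinates, whose origin is the TCP and whose axes are the flange's). Camera axes: x right, y down, z forward; pixel columns grow to the right and rows downward; lengths in mm; the calibration is good to about 2 mm. A picture is of the moment at which its call begins: read the wrist's pose just before it. calibration takes no time and is no camera call.
- ticket.close_job(): hands the job in, once; it reports no verdict.
The state is a dict: "time": time; "joint_positions": joint angles; "dq": joint speeds; "tau": joint torques, N m; "tool_pos": TCP position; "tcp_rot": TCP orientation; "contact_force": force on the tool from outside, world axes, zero at the start; "moment": the same for the moment, N m; "grip_width": finger opening in mm.
Only numpy, scipy, OpenCV 4.12 (cv2) and the standard library are available. Lean on these libraries where they do the work, as an engineer would, in place of code of your own. Each camera call takes 0.05 s, during which the arm holds its last target. There are 200 camera calls.

### The job

Take the paint marker out of its stand and, holding it upright, draw slowly and lightly along the groove of the clamp plate, from the end with the dowel pin to the plain end, with the nib touching the bottom all the way. Then press the marker down into its cap, through the click, until its collar sits flush on the cap's mouth, and finish while still gripping the marker and pressing it down firmly. Leave the other things on the table where they are.

Things in the scene. Friction and masses are not known exactly. Their poses are not given: they have to be found in the camera images.
- marker: short paint marker, 108 mm long, 60 g, loose, standing nib down in its stand. Origin: the nib's end; z runs up along it. Upwards from the nib's end: nose 6 to 10 mm thick from 8 mm; snap bead 16.6 mm thick at 20 to 21.5 mm with sloping flanks; collar 25 mm wide at 38 to 42 mm; plain white round barrel 20 mm thick from 42 to 108 mm, to be gripped from above
- marker_barrel (a point): centre of the marker's barrel, on its axis, 75 mm above the nib's end: the place to grip
- marker_tip (a point): the end of the marker's nib when not pushed in. The nib is 4 mm thick and springs up to 5 mm into the marker (about 0.8 N to start, 2.8 N fully in)
- stand: round dark steel marker stand, fixed to the table; foot 68 mm wide, upright sleeve 33 mm wide with a 21 mm bore, top 55 mm above the table. The marker's collar rests on the top, so its nib's end hangs 17 mm and its barrel's centre 92 mm above the table. Origin: centre of its underside. Stand and cap may have changed places
- plate: aluminium clamp plate 70x150x20 mm in two halves with four dark screw heads, fixed to the table. The seam lies at the bottom of a groove along its y axis, through its middle. A steel dowel pin, 8 mm thick and 8 mm high, stands on top beyond the groove's +y end. Origin: centre of the underside
- seam_start (a point): on the groove's bottom, 15 mm above the table, 5 mm inside the groove's end at the dowel pin: where to begin. The groove is 8 mm wide, 5 mm deep, with edges bevelled to 14 mm, and is closed at both ends, 116 mm long
- seam_end (a point): on the groove's bottom, 15 mm above the table, 5 mm inside the plain end: where to finish
- cap: the marker's cap, a grey plastic cup 31 mm wide, mouth up, 52 mm high, fixed in a square aluminium block 60x60 mm on the table. Bore 19 mm. Origin: centre of the underside. Spring balls in its wall catch behind the marker's bead
- mouth: the rim of the cap's mouth, a fixed ring 31 mm wide, the top 4 mm of the cap, on which the marker's collar comes to rest. Origin as the cap's
- cap_mouth (a point): centre of the cap's mouth, 52 mm above the table. Pushing the marker in takes about 8 to 15 N, most when the collar is 7 to 10 mm above the mouth; from 6 mm the force drops and the balls pull the marker in; the collar then stops hard on the mouth. The nib's end is then 38 mm below the mouth, touching nothing
- brush: flat brush with wooden handle, 38x148x10 mm, lying at the back; not to be moved
- flip_cap: loose black bottle cap, 37 mm wide, 33 mm high, behind the plate; not to be moved
- flip_cap2: loose black bottle cap, 37 mm wide, 32 mm high, in front of the plate; not to be moved
- hexkey: black hex key 31x83x5 mm, lying at the front; not to be moved
- tape_gun: tape dispenser 153x150x56 mm, lying at the left; not to be moved
- label_roll: roll of labels, 68 mm wide, 60 mm high, standing at the right; not to be moved
Not all that is in view belongs to the job. Of the things like the marker, leave any that is yellow; of the rest the larger one is meant.

How it is judged (in metres and radians):
On the way, in this order (a step that is already met when the one before it is completed fails the run):
1. the marker is lifted clear out of its stand, upright (height (world z) of marker_tip above 0.06 m and angle between marker's own z axis and vertical below 0.26 rad), for 0.1 s.
2. the nib touches the bottom of the groove within 10 mm of its pin end (x of marker_tip in the frame of plate between -0.0035 and 0.0035 m and z of marker_tip in the frame of plate below 0.0165 m and contact force between marker and plate above 0.15 N and angle between marker's own z axis and vertical below 0.26 rad and y of marker_tip in the frame of plate above 0.046 m), for 0.1 s.
3. the nib, still touching the bottom, passes the point 20 mm from the groove's pin end (x of marker_tip in the frame of plate between -0.0035 and 0.0035 m and z of marker_tip in the frame of plate below 0.0165 m and contact force between marker and plate above 0.15 N and angle between marker's own z axis and vertical below 0.26 rad and y of marker_tip in the frame of plate between 0.0325 and 0.0425 m), for 0.04 s.
4. the nib, still touching the bottom, passes the point 36 mm from the groove's pin end (x of marker_tip in the frame of plate between -0.0035 and 0.0035 m and z of marker_tip in the frame of plate below 0.0165 m and contact force between marker and plate above 0.15 N and angle between marker's own z axis and vertical below 0.26 rad and y of marker_tip in the frame of plate between 0.0175 and 0.0275 m), for 0.04 s.
5. the nib, still touching the bottom, passes the point 50 mm from the groove's pin end (x of marker_tip in the frame of plate between -0.0035 and 0.0035 m and z of marker_tip in the frame of plate below 0.0165 m and contact force between marker and plate above 0.15 N and angle between marker's own z axis and vertical below 0.26 rad and y of marker_tip in the frame of plate between 0.0025 and 0.0125 m), for 0.04 s.
6. the nib, still touching the bottom, passes the point 66 mm from the groove's pin end (x of marker_tip in the frame of plate between -0.0035 and 0.0035 m and z of marker_tip in the frame of plate below 0.0165 m and contact force between marker and plate above 0.15 N and angle between marker's own z axis and vertical below 0.26 rad and y of marker_tip in the frame of plate between -0.0125 and -0.0025 m), for 0.04 s.
7. the nib, still touching the bottom, passes the point 80 mm from the groove's pin end (x of marker_tip in the frame of plate between -0.0035 and 0.0035 m and z of marker_tip in the frame of plate below 0.0165 m and contact force between marker and plate above 0.15 N and angle between marker's own z axis and vertical below 0.26 rad and y of marker_tip in the frame of plate between -0.0275 and -0.0175 m), for 0.04 s.
8. the nib, still touching the bottom, passes the point 96 mm from the groove's pin end (x of marker_tip in the frame of plate between -0.0035 and 0.0035 m and z of marker_tip in the frame of plate below 0.0165 m and contact force between marker and plate above 0.15 N and angle between marker's own z axis and vertical below 0.26 rad and y of marker_tip in the frame of plate between -0.0425 and -0.0325 m), for 0.04 s.
9. the nib touches within 10 mm of the groove's plain end (x of marker_tip in the frame of plate between -0.0035 and 0.0035 m and z of marker_tip in the frame of plate below 0.0165 m and contact force between marker and plate above 0.15 N and angle between marker's own z axis and vertical below 0.26 rad and y of marker_tip in the frame of plate below -0.046 m), for 0.04 s.
10. the marker has clicked in and is pressed home in the cap (horizontal distance between marker_tip and cap_mouth below 0.004 m and z of marker_tip in the frame of cap_mouth below -0.0363 m and angle between marker's own z axis and vertical below 0.12 rad and contact force between marker and mouth above 3 N), for 0.2 s.
At the end, for the whole second after the job is handed in: The marker is upright in its cap (tilt under 0.12 rad, nib's end within 4 mm of the cap's axis), its collar within 1.7 mm of the mouth, pressed on the cap's mouth with more than 3 N, at rest and still gripped by the fingers (more than 2 N) (all of step 10 and contact force between the fingers and marker above 2 N and linear speed of marker below 0.03 m/s); the arm keeps its last pose, push and grip.
It fails at once if the nib rushed along the groove, faster than 0.1 m/s (linear speed of marker above 0.1 m/s and contact force between marker and plate above 0.15 N).
It fails at once if the marker was pushed hard on the plate, over 25 N (contact force between marker and plate above 25 N).
It fails at once if another thing was moved by more than 20 mm (distance of any of brush, flip_cap, flip_cap2, hexkey, tape_gun, label_roll from where it was at the start of the episode above 0.02 m).
It also fails if it takes over 54 s, if anything falls off the work surface, if the arm or the gripper's body presses on something with over 40 N, if the wrist force passes 120 N, or if a joint passes its speed limit or range.

## Working session

There is one attempt and no reset: what is moved stays moved. The work goes in short steps, Python scripts to look and compute and a tool call to move; the robot and the scene stay as the last step left them, time stands still between calls to the robot, and variables do not carry over. Pictures are saved under pics/ and viewed, about 8 in all and at most 12, crops included, and the job is handed in when it is done.

Besides the shell and the picture viewer there is one more tool, called as a command line: name --argument value ..., lists and objects as JSON in quotes. arm_command: Moves the arm, as the interface text tells. Its arguments: {"type":"object","properties":{"increments":{"type":"array","items":{"type":"number"}}},"required":["increments"]}

```bash
mkdir -p pics; python3 - <<'E'
from plant import sensors, imaging
import cv2,json
o=sensors.get_obs()
for k in o: print(k,o[k])
for n in("scene","top","wrist"):
    cv2.imwrite(f"pics/{n}0.png",imaging.capture(n)); print(n,imaging.calibration(n))
E
```

```text
time 0.0
joint_positions [-1.38000432e+00  3.42693142e-01  1.52501724e+00  1.51180428e-05
  1.27537425e+00 -1.46012074e-01]
dq [ 6.22051401e-04 -9.90515467e-05  8.51100701e-04  9.70287988e-04
 -7.76914677e-04 -2.40214633e-04]
tau [-8.68877196e-04 -4.31240416e+01 -2.44220889e+01  7.16661592e-02
  5.59264678e-02 -1.03914604e-04]
tool_pos [ 173.44087954 -495.10003164  226.06022817]
tcp_rot [-3.14011865e+00 -2.31376255e-04  3.36799498e-01]
contact_force [ 0.11694414  0.75825014 -0.34695264]
moment [0.03653265 0.01218981 0.00631148]
grip_width 92.03145531178279
scene {'fx': 399.9872583676099, 'fy': 399.9872583676099, 'cx': 289.35573470485855, 'cy': 208.72185395734218, 'world_to_cam': array([[ 9.00104909e-01, -4.35663156e-01,  2.96115178e-03,
        -4.44819598e+02],
       [-2.30018740e-01, -4.80982116e-01, -8.46018666e-01,
         2.38176714e+02],
       [ 3.70003423e-01,  7.60824434e-01, -5.33145053e-01,
         8.82006180e+02],
       [ 0.00000000e+00,  0.00000000e+00,  0.00000000e+00,
         1.00000000e+00]])}
top {'fx': 476.1330474707871, 'fy': 476.1330474707871, 'cx': 278.66153
[... 157 characters left out ...]
-01, -2.45033728e-02, -5.55947217e-02,
         5.11009479e+02],
       [ 5.59310619e-02, -1.32610757e-02, -9.98346563e-01,
         1.58829806e+03],
       [ 0.00000000e+00,  0.00000000e+00,  0.00000000e+00,
         1.00000000e+00]])}
wrist {'fx': 365.05038479762203, 'fy': 365.05038479762203, 'cx': 276.2128135201155, 'cy': 210.28412025037545, 'hand_eye': array([[ 4.48046881e-04, -9.62100528e-01, -2.72694653e-01,
         7.36795225e+01],
       [ 9.99999711e-01,  2.63384845e-04,  7.13780235e-04,
        -4.02660326e-01],
       [-6.14904702e-04, -2.72694894e-01,  9.62100367e-01,
        -1.57976885e+02],
       [ 0.00000000e+00,  0.00000000e+00,  0.00000000e+00,
         1.00000000e+00]])}
```

View pics/top0.png

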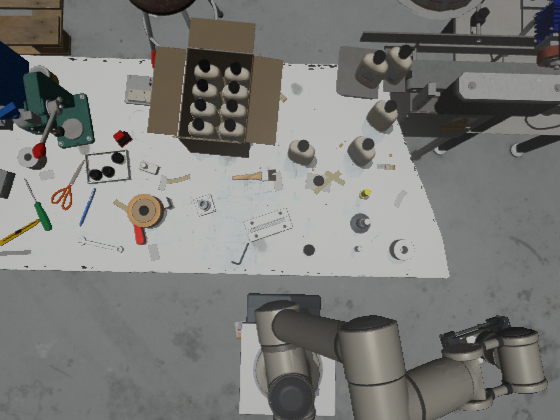

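View pics/scene0.png

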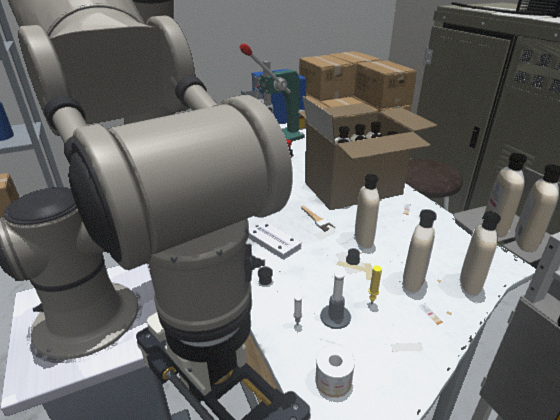

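The top view shows the plate at (269,224), the cap block at (204,204) and the stand at (360,223). In the scene view the marker candidates are a white one in the dark stand (338,290), a yellow one (376,285) and a smaller grey one (298,310). I choose the white one in the stand. Next is a close crop to check that, along with the plate and cap.

```bash
python3 - <<'E'
import cv2,numpy as np
t=cv2.imread("pics/top0.png"); s=cv2.imread("pics/scene0.png")
a=cv2.resize(t[185:265,180:310],None,fx=6,fy=6,interpolation=cv2.INTER_CUBIC)[:300]
a=cv2.resize(t[188:248,185:315],None,fx=6,fy=6,interpolation=cv2.INTER_CUBIC)
b=cv2.resize(t[180:260,335:415],(0,0),fx=3,fy=3,interpolation=cv2.INTER_CUBIC)
c=cv2.resize(s[255:335,280:400],(0,0),fx=3,fy=3,interpolation=cv2.INTER_CUBIC)
m=np.zeros((600,780,3),np.uint8); m[:360]=a; m[360:600,:240]=b; m[360:600,260:620]=c
cv2.imwrite("pics/crop1.png",m)
E
```

```text
(no output)
```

View pics/crop1.png

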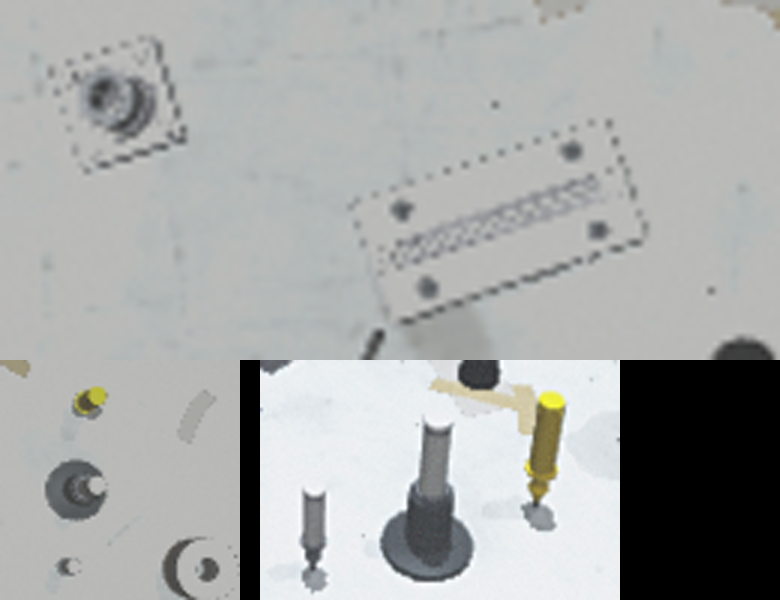

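The crop confirms it: the white marker stands in the dark stand, larger than the free-standing grey one, and the yellow one is excluded. The pin end of the plate isn't visible here, so I'll use the wrist camera.

```bash
cat > h.py <<'E'
from plant import sensors, imaging
import numpy as np, cv2
from scipy.spatial.transform import Rotation as R
def fixed(n,u,v,z):
    c=imaging.calibration(n);W=c["world_to_cam"];r=W[:3,:3].T@[(u-c["cx"])/c["fx"],(v-c["cy"])/c["fy"],1]
    o=-W[:3,:3].T@W[:3,3]; return o+r*(z-o[2])/r[2]
def tool(o):
    T=np.eye(4);T[:3,:3]=R.from_euler("xyz",o["tcp_rot"]).as_matrix();T[:3,3]=o["tool_pos"];return T
def wrist(o,u,v,z):
    c=imaging.calibration("wrist");T=tool(o)@c["hand_eye"]
    r=T[:3,:3]@[(u-c["cx"])/c["fx"],(v-c["cy"])/c["fy"],1]
    p=T[:3,3];return p+r*(z-p[2])/r[2]
def wproj(o,P):
    c=imaging.calibration("wrist");q=(np.linalg.inv(tool(o)@c["hand_eye"])@np.c_[P,np.ones(len(P))].T)[:3]
    return np.c_[c["fx"]*q[0]/q[2]+c["cx"],c["fy"]*q[1]/q[2]+c["cy"]]
def delta(o,P): return tool(o)[:3,:3].T@(np.array(P)-o["tool_pos"])
E
python3 - <<'E'
from h import *
np.set_printoptions(precision=1,suppress=True)
o=sensors.get_obs()
print("marker top",fixed("top",367.2,221.5,125),"scene",fixed("scene",280+437/3,255+(422-360)/3,125))
print("foot",fixed("top",359.8,223.2,5))
c=lambda x,y,z:fixed("top",185+x/6-.4,188+y/6-.4,z)
for p in((402,210),(571,151),(598,230),(428,288)):print("screw",c(*p,20))
print("capblk",c(118,105,10), "mouth",c(102,95,52))
W=tool(o)@imaging.calibration("wrist")["hand_eye"];print(W)
for P in((560,-190,260),(560,30,300)):print(delta(o,P))
E
```

```text
marker top [ 494.8 -237.1  125. ] scene [ 648.  -317.6  125. ]
foot [ 494.4 -236.     5. ]
screw [486.9 129.8  20. ]
screw [522.2  36.3  20. ]
screw [478.4  20.2  20. ]
screw [443.8 114.2  20. ]
capblk [542.4 291.2  10. ] mouth [544.5 294.1  52. ]
[[   0.3   -0.9   -0.3  242.9]
 [  -0.9   -0.3   -0.1 -470.6]
 [  -0.     0.3   -1.   384.2]
 [   0.     0.     0.     1. ]]
[ 465.7 -160.3  -33.5]
[ 538.4 -368.   -73.3]
```

```bash
python3 - <<'E'
from h import *
o=sensors.get_obs()
for P in((490,-236,230),(483,75,230),(543,292,230)):print(delta(o,P))
print(fixed("scene",280+(437-260)/3,255+(422-360)/3,125))
print("small",fixed("top",335+68/3,180+206/3,60),"yellow",fixed("top",335+97/3,180+36/3,110))
E
```

```text
[ 384.4175756  -140.02921066   -3.56551463]
[ 480.58872672 -435.86866706   -3.21092993]
[ 608.93076653 -620.84776549   -2.9786343 ]
[ 489.02603614 -241.33642684  125.        ]
small [ 408.51607428 -220.08401231   60.        ] yellow [ 589.48152738 -239.25699301  110.        ]
```

arm_command --increments '[0,60,-20,0,0,0,120,-40,0,0,0,180,-65,0,0,0,240,-90,0,0,0,300,-110,0,0,0,350,-130,0,0,0,384,-140,0,0,0,384,-140,0,0,0,384,-140,0,0,0,384,-140,0,0]'

```text
time: 1.4
tool_pos: [488.8, -237.3, 226.7]
tcp_rot: [3.142, 0.0, 0.335]
contact_force: [-1.0, 0.0, -0.1]
grip_width: 91.8
```

```bash
python3 - <<'E'
from h import *
import pickle
o=sensors.get_obs();print(o["tool_pos"],o["tcp_rot"],o["time"]);im=imaging.capture("wrist");cv2.imwrite("pics/w1.png",im);pickle.dump(o,open("o1.pkl","wb"))
for P in((483,75,230),(543,292,230)):print(delta(o,P))
E
```

```text
[ 488.84948465 -237.31100509  226.71152815] [3.14158424e+00 3.74322807e-04 3.35250095e-01] 1.4
[  97.22692192 -296.84852824   -3.32736438]
[ 225.28075771 -482.02739499   -3.37685617]
```

View pics/w1.png

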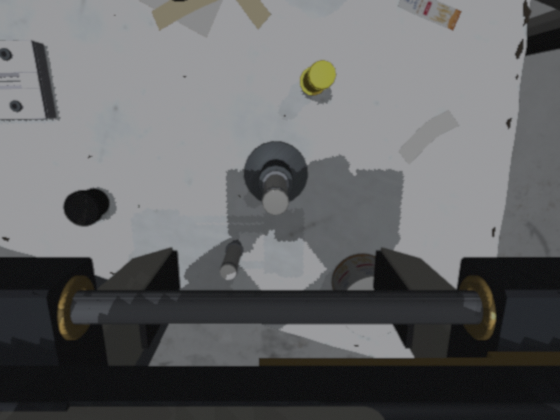

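The white marker's top face is at (275,201), the foot centre at (276,172), the yellow one at (320,75) and the small one at (230,268). Plate next.

arm_command --increments '[0,14,-60,0,0,0,28,-120,0,0,0,42,-180,10,0,0,56,-235,30,0,0,75,-280,60,0,0,77,-297,70,0,0,77,-297,70,0,0,77,-297,70,0,0,77,-297,70,0]'

```text
time: 2.58
tool_pos: [464.9, 67.9, 157.5]
tcp_rot: [3.141, -0.001, 0.335]
contact_force: [0.7, -0.3, -0.4]
grip_width: 91.3
```

```bash
python3 - <<'E'
from h import *
import pickle
o=sensors.get_obs();print(o["tool_pos"],o["tcp_rot"],o["time"]);im=imaging.capture("wrist");cv2.imwrite("pics/w2.png",im);pickle.dump(o,open("o2.pkl","wb"))
cv2.imwrite("pics/w2c.png",cv2.resize(im[100:310,140:420],(0,0),fx=2.8,fy=2.8,interpolation=cv2.INTER_CUBIC))
print(delta(o,(543,292,160)))
w=cv2.imread("pics/w1.png");o1=pickle.load(open("o1.pkl","rb"))
g=w[170:225,245:310].max(2);print((g>125).sum())
m=((w.min(2)>120)).astype(np.uint8)[185:217,258:293];c=cv2.moments(m,True);u=258+c["m10"]/c["m00"];v=185+c["m01"]/c["m00"];print(u,v,c["m00"]);print(m)
print(wrist(o1,u,v,125),wrist(o1,276,172,5))
E
```

```text
[464.92642398  67.92075409 157.47574171] [ 3.14071394e+00 -1.48316715e-03  3.34742335e-01] 2.575
[ 147.35950076 -185.99044197   -2.46913496]
67
275.0028818443804 200.62824207492795 347.0
[[0 0 0 ... 0 0 0]
 [0 0 0 ... 0 0 0]
 [0 0 0 ... 0 0 0]
 ...
 [0 0 0 ... 0 0 0]
 [0 0 0 ... 0 0 0]
 [0 0 0 ... 0 0 0]]
[ 495.47712437 -233.83615126  125.        ] [ 496.05435381 -234.4177973     5.        ]
```

View pics/w2c.png

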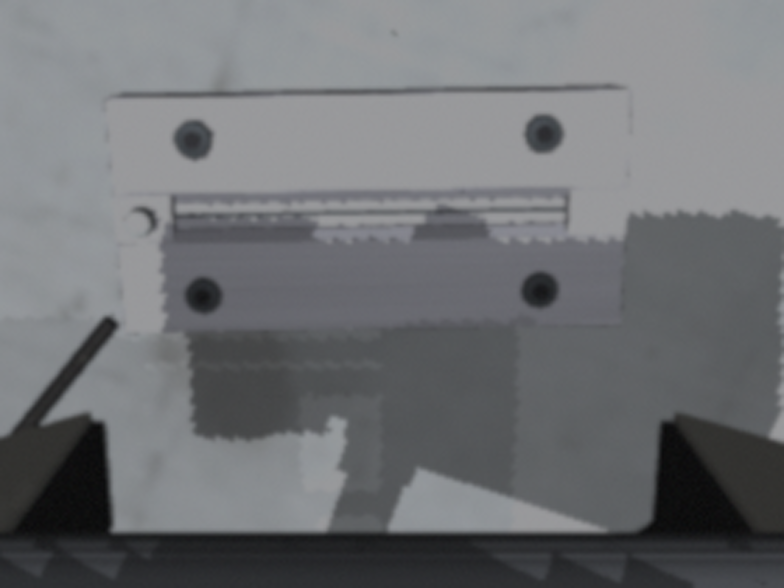

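The dowel pin is at crop (140,222), so the image-left end (world +y) is the start. The groove's ends are at crop (174,212) and (568,210). On to the cap.

arm_command --increments '[0,35,-50,0,0,0,70,-100,0,0,0,105,-150,0,0,0,125,-186,0,0,0,125,-186,0,0,0,125,-186,0,0,0,125,-186,0,0]'

```text
time: 3.5
tool_pos: [520.9, 284.6, 156.9]
tcp_rot: [3.141, 0.0, 0.335]
contact_force: [-0.8, 0.2, 0.3]
grip_width: 91.9
```

```bash
python3 - <<'E'
from h import *
import pickle
np.set_printoptions(precision=2,suppress=True)
o=sensors.get_obs();print(o["tool_pos"],o["tcp_rot"],o["time"]);im=imaging.capture("wrist");cv2.imwrite("pics/w3.png",im);pickle.dump(o,open("o3.pkl","wb"))
cv2.imwrite("pics/w3c.png",cv2.resize(im[130:270,190:370],(0,0),fx=4,fy=4,interpolation=cv2.INTER_CUBIC))
o2=pickle.load(open("o2.pkl","rb"))
w=lambda x,y,z:wrist(o2,140+x/2.8-.3,100+y/2.8-.3,z)
S=[w(*p,20) for p in((193,139),(543,133),(540,290),(203,295))];print(np.array(S),np.mean(S,0))
A,B=w(174,212,15),w(568,210,15);print("groove",A,B,np.linalg.norm(A-B),(A+B)/2)
E
```

```text
[520.89 284.61 156.92] [3.14 0.   0.34] 3.5
[[485.79 132.74  20.  ]
 [520.39  38.53  20.  ]
 [476.85  22.21  20.  ]
 [442.28 116.88  20.  ]] [481.33  77.59  20.  ]
groove [462.41 132.69  15.  ] [501.5   22.22  15.  ] 117.18212193081487 [481.95  77.45  15.  ]
```

View pics/w3c.png

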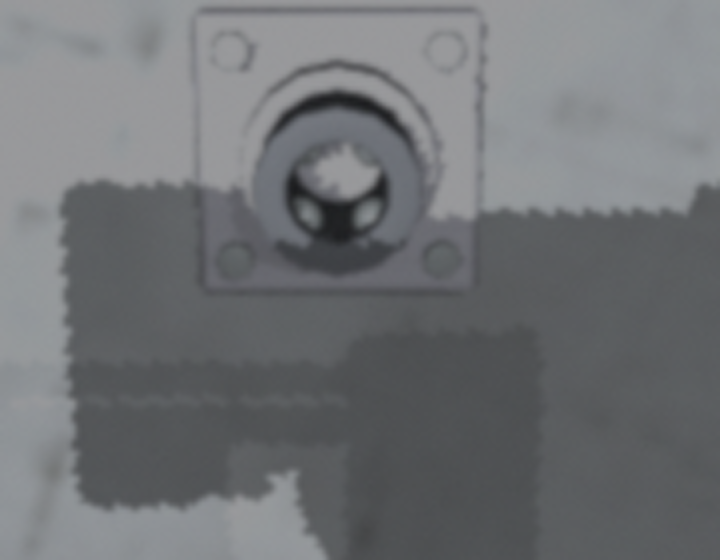

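The mouth centre is at crop (339,190), i.e. image (274.4,177.1). Now I'll work out the targets.

```bash
python3 - <<'E'
from h import *
import pickle
np.set_printoptions(precision=2,suppress=True)
o1,o2,o3=[pickle.load(open(f"o{i}.pkl","rb")) for i in(1,2,3)]
cap=wrist(o3,190+339/4-.4,130+190/4-.4,52);print("cap",cap,"foot blk ctr",wrist(o3,190+337/4-.4,130+152/4-.4,20))
mk=wrist(o1,275,200.9,125);print("mk",mk)
# commanded poses by dead reckoning, yaw a
for a in(.335,.336,.337):
    M=R.from_euler("xyz",[np.pi,0,a]).as_matrix()
    p=np.array([173.519,-495.516,226.741])
    for d,oo in(((384,-140,0),o1),((77,-297,70),o2),((125,-186,0),o3)): p=p+M@d; print(a,p,oo["tool_pos"]-p)
o=sensors.get_obs()
A=np.array([462.4,132.7,15]);B=np.array([501.5,22.2,15]);u=(B-A)/np.linalg.norm(B-A)
print(u,"start",A+5*u,"end",B-5*u)
M=tool(o)[:3,:3]
print("to marker",delta(o,mk),"marker->start",M.T@(A+5*u-mk),"stroke",M.T@((B-5*u)-(A+5*u)),"end->cap",M.T@(cap-(B-5*u)))
E
```

```text
cap [543.35 294.06  52.  ] foot blk ctr [544.89 295.16  20.  ]
mk [ 495.28 -233.9   125.  ]
0.335 [ 490.14 -237.05  226.74] [-1.3  -0.26 -0.03]
0.335 [465.22  68.75 156.74] [-0.29 -0.83  0.73]
0.335 [522.12 285.51 156.74] [-1.23 -0.9   0.18]
0.336 [ 489.89 -236.73  226.74] [-1.04 -0.58 -0.03]
0.336 [464.66  69.05 156.74] [ 0.27 -1.12  0.73]
0.336 [521.34 285.86 156.74] [-0.45 -1.25  0.18]
0.337 [ 489.63 -236.42  226.74] [-0.78 -0.89 -0.03]
0.337 [464.09  69.34 156.74] [ 0.84 -1.42  0.73]
0.337 [520.56 286.21 156.74] [ 0.33 -1.59  0.18]
[ 0.33 -0.94  0.  ] start [464.07 127.99  15.  ] end [499.83  26.91  15.  ]
to marker [-194.66  481.35   32.1 ] marker->start [  89.48 -352.07  109.89] stroke [  0.55 107.21   0.03] end->cap [ 128.91 -237.99  -37.08]
```

```bash
python3 - <<'E'
from h import *
L=[]
for i in range(6):
    imaging.capture("top"); o=sensors.get_obs(); L.append(np.r_[o["tool_pos"],o["tcp_rot"],o["contact_force"]])
np.set_printoptions(precision=4,suppress=True)
print(np.array(L)); print(o["time"])
E
```

```text
[[520.9269 284.9032 156.9947   3.1414  -0.0001   0.3351  -0.1724  -0.9627
    0.2502]
 [520.9554 285.1203 156.9895   3.1414  -0.0003   0.3353  -0.7111  -0.4916
    0.0527]
 [520.9331 285.3126 156.9652   3.1415  -0.0003   0.3356   0.2571  -0.1208
    0.2879]
 [520.85   285.5322 156.8946   3.1415  -0.0002   0.3359   0.1037   0.42
   -0.3149]
 [520.8235 285.695  156.8605   3.1415  -0.0002   0.3362  -0.3965   0.5614
    0.2385]
 [520.7967 285.8248 156.7901   3.1415  -0.0001   0.3364  -0.5778   0.2865
    0.0362]]
3.85
```

arm_command --increments '[0,-22,55,0,0,0,-44,110,0,0,0,-66,165,0,0,0,-88,220,0,0,0,-110,275,0,0,0,-132,330,0,0,0,-154,385,0,0,0,-176,435,0,0,0,-190,470,0,0,0,-195.8,482.4,0,0,0,-195.8,482.4,0,0,0,-195.8,482.4,0,0,0,-195.8,482.4,0,0,0,-195.8,482.4,0,0,0,-195.8,482.4,0,0,0,-195.8,482.4,0,0,0,-195.8,482.4,0,0]'

```text
time: 5.98
tool_pos: [495.3, -233.9, 156.7]
tcp_rot: [3.142, 0.0, 0.337]
contact_force: [-0.3, -0.0, 0.5]
grip_width: 92.0
```

```bash
python3 - <<'E'
from h import *
import pickle
np.set_printoptions(precision=2,suppress=True)
o=sensors.get_obs();print(o["tool_pos"],o["tcp_rot"],o["time"]);im=imaging.capture("wrist");cv2.imwrite("pics/w4.png",im);pickle.dump(o,open("o4.pkl","wb"))
p=wproj(o,[[495.3,-233.9,125]]);print(p)
m=np.zeros(im.shape[:2],np.uint8);u,v=p[0].astype(int)
sub=im[v-60:v+60,u-60:u+60];cv2.imwrite("pics/w4c.png",cv2.resize(sub,(0,0),fx=4,fy=4,interpolation=cv2.INTER_CUBIC))
E
```

```text
[ 495.32 -233.86  156.69] [3.14 0.   0.34] 5.975
[[276.72 244.87]]
```

View pics/w4.png

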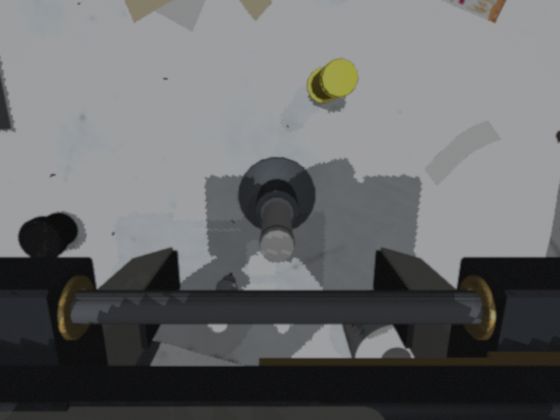

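The marker's top is at (277,244), within 1 px of the prediction and centred between the fingers at 180 and 375. I'll descend and grip.

arm_command --increments '[0,0,0,30,0,0,0,0,60,0,0,0,0,78,0,0,0,0,84,0,0,0,0,84,0,0,0,0,84,0,0,0,0,84,0,1,0,0,84,0,1,0,0,84,0,1,0,0,84,0,1,0,0,84,0,1,0,0,84,0,1,0,0,84,0,1,0,0,84,0]'

```text
time: 7.78
tool_pos: [495.3, -233.9, 72.7]
tcp_rot: [3.142, 0.0, 0.337]
contact_force: [-0.1, -0.5, 0.5]
grip_width: 26.7
```

arm_command --increments '[1,0,0,0,0,1,0,0,0,0,1,0,0,0,0,1,0,0,0,0]'

```text
time: 8.28
tool_pos: [495.3, -233.9, 72.7]
tcp_rot: [3.142, 0.0, 0.337]
contact_force: [-0.0, -0.1, 0.0]
grip_width: 19.7
```

arm_command --increments '[1,0,0,-25,0,1,0,0,-50,0,1,0,0,-70,0,1,0,0,-75,0,1,0,0,-75,0,1,12,-45,-75,0,1,24,-95,-75,0,1,37,-145,-75,0,1,50,-195,-75,0,1,63,-245,-75,0,1,76,-295,-75,0,1,86,-335,-75,0,1,90.1,-351.9,-60,0,1,90.1,-351.9,-40,0,1,90.1,-351.9,-22,0,1,90.1,-351.9,-15,0,1,90.1,-351.9,-15,0,1,90.1,-351.9,-15,0,1,90.1,-351.9,-15,0,1,90.1,-351.9,-15,0]'

```text
time: 10.78
tool_pos: [464.3, 128.0, 88.1]
tcp_rot: [3.141, -0.001, 0.337]
contact_force: [-0.6, 0.0, 0.3]
grip_width: 19.4
```

```bash
python3 - <<'E'
from h import *
import pickle
np.set_printoptions(precision=2,suppress=True)
o=sensors.get_obs();print(o["tool_pos"],o["tcp_rot"],o["time"],o["contact_force"],o["grip_width"]);im=imaging.capture("wrist");pickle.dump(o,open("o5.pkl","wb"))
s=imaging.capture("scene")
P=o["tool_pos"]+np.array([0,0,-55.7]);print(wproj(o,[P,[464.1,128,15],[499.8,26.9,15]]))
cv2.imwrite("pics/w5c.png",cv2.resize(im[180:390,150:430],(0,0),fx=2.8,fy=2.8,interpolation=cv2.INTER_CUBIC));cv2.imwrite("pics/s5.png",s)
cv2.imwrite("pics/w5.png",im)
E
```

```text
[464.33 128.02  88.11] [ 3.14 -0.    0.34] 10.775 [-0.59  0.04  0.26] 19.36275163618622
[[276.57 230.77]
 [276.43 222.54]
 [437.81 222.16]]
```

View pics/w5c.png

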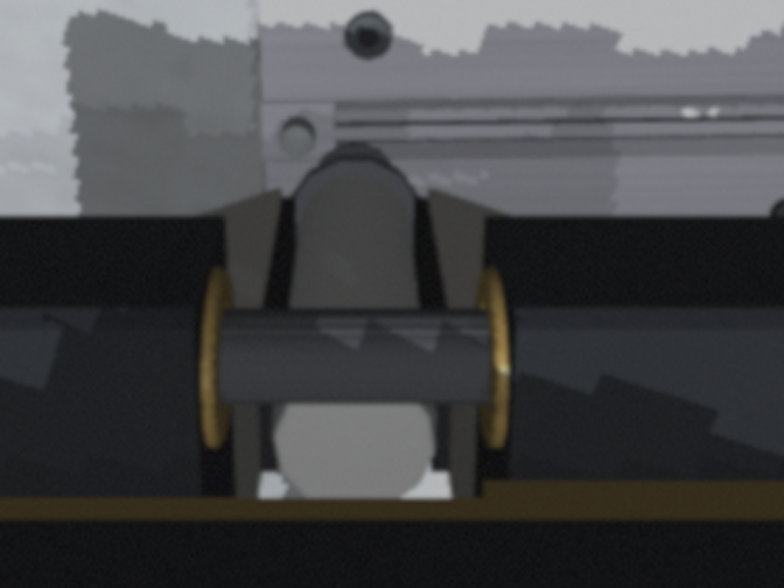

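The view shows the marker gripped upright, with the collar's front edge at crop (355,160), the bead at (355,143), the pin at (298,138) and the seam at row 121. I'll check numerically that the marker sits on the TCP axis.

```bash
python3 - <<'E'
from h import *
import pickle
o=pickle.load(open("o5.pkl","rb"));T=tool(o)
f=lambda x,h:(T@np.array([x,0,56-h,1]))[:3]
for n,x,h in(("collar",12.5,42),("bead",8.3,21.5),("bead",8.3,20),("seam",0,0)):
    print(n,(wproj(o,[f(x,h),f(x+1,h)])-[150,180])*2.8)
im=cv2.imread("pics/w5.png");print(im[215:250,276].mean(1).astype(int))
E
```

```text
collar [[354.90811325 151.93305778]
 [354.91290284 146.62656005]]
bead [[354.67972496 137.23059594]
 [354.68371434 132.45053297]]
bead [[354.666053   134.81553713]
 [354.66999593 130.06603407]]
seam [[354.47270171 141.50655234]
 [354.4760353  137.21770635]]
[109  96  90  94 101 107 108  99  76  67  86 104 109 106  95  67  48  53
  55  52  45  43  52  66  68  68  68  68  68  66  66  66  67  66  67]
```

Marker and seam both deviate by the same ~0.7 mm, so their relative alignment holds. I'll lower slowly to the groove start.

arm_command --increments '[1,0,0,5,0,1,0,0,10,0,1,0,0,13,0,1,0,0,15,0,1,0,0,17,0,1,0,0,18,0,1,0,0,19,0,1,0,0,19,0,1,0,0,19,0,1,0,0,19,0,1,0,0,19,0,1,0,0,19,0]'

```text
time: 12.38
tool_pos: [464.1, 128.0, 68.7]
tcp_rot: [3.141, -0.0, 0.337]
contact_force: [0.8, 0.2, 1.6]
grip_width: 19.5
```

```bash
python3 - <<'E'
from h import *
for i in range(3):
    o=sensors.get_obs();print(o["time"],o["tool_pos"],o["contact_force"],o["moment"]);imaging.capture("top")
E
```

```text
12.375 [464.12304759 128.01823259  68.7086185 ] [0.80759376 0.1923475  1.57941743] [-0.00571398  0.01417739 -0.02084594]
12.425 [464.12533619 128.02790045  68.70591301] [-0.44996864 -0.36397516  1.4674714 ] [ 0.00261051  0.08158037 -0.00545793]
12.475 [464.10976239 128.03703945  68.69491024] [0.09485872 0.0335426  1.17041761] [-0.03452699  0.02021525  0.01401576]
```

Contact is at about 1.4 N on the groove's bottom. Now drawing at about 32 mm/s.

arm_command --increments '[1,0,1,0,0,1,0,3,0,0,1,0,6,0,0,1,0,9,0,0,1,0,13,0,0,1,0,17,0,0,1,0,21,0,0,1,0,25,0,0,1,0,29,0,0,1,0,33,0,0,1,0,37,0,0,1,0,41,0,0,1,0,44,0,0,1,0,46,0,0,1,0.1,47,0,0,1,0.1,47,0,0,1,0.1,47,0,0]'

```text
time: 14.65
tool_pos: [479.8, 83.6, 68.7]
tcp_rot: [3.141, -0.0, 0.337]
contact_force: [-0.8, -0.5, 1.3]
grip_width: 20.0
```

```bash
python3 - <<'E'
from h import *
for i in range(2):
    o=sensors.get_obs();print(o["time"],o["tool_pos"],o["contact_force"],o["moment"],o["grip_width"]);imaging.capture("top")
E
```

```text
14.65 [479.76220369  83.60975483  68.72072974] [-0.82589327 -0.46065492  1.32168718] [-0.13275057  0.07579045 -0.02513182] 20.008601554427788
14.7 [479.78220961  83.60868891  68.70849242] [-0.57274421 -0.94787245  0.62464237] [-0.14063252  0.00947649  0.01718365] 19.378220180350006
```

arm_command --increments '[1,0,1,0.3,0,1,0,3,0.3,0,1,0,6,0.3,0,1,0,10,0.3,0,1,0,14,0.3,0,1,0.1,18,0.3,0,1,0.1,22,0.3,0,1,0.1,26,0.3,0,1,0.1,30,0.3,0,1,0.2,34,0.3,0,1,0.2,38,0.3,0,1,0.2,42,0.3,0,1,0.2,46,0.3,0,1,0.2,50,0.3,0,1,0.2,54,0.3,0,1,0.2,57,0.3,0,1,0.2,58.5,0.3,0,1,0.2,58.5,0.3,0,1,0.2,58.5,0.3,0,1,0.2,58.5,0.3,0]'

```text
time: 17.25
tool_pos: [499.4, 28.5, 68.4]
tcp_rot: [3.141, -0.0, 0.337]
contact_force: [0.8, -0.5, 0.9]
grip_width: 19.4
```

```bash
python3 - <<'E'
from h import *
for i in range(4):
    o=sensors.get_obs();print(o["time"],o["tool_pos"],o["contact_force"],o["moment"],o["grip_width"]);s=imaging.capture("scene")
cv2.imwrite("pics/s6.png",s)
E
```

```text
17.25 [499.35584387  28.47131139  68.44257239] [ 0.82931381 -0.47619572  0.92781907] [-0.26924126 -0.02732423  0.00468563] 19.432779504368835
17.3 [499.3195526   28.50554321  68.45204126] [-0.02253593 -1.42320156  1.69578381] [-0.18842973 -0.00897565  0.03863992] 19.22844455525343
17.35 [499.3055491   28.54807216  68.44664165] [ 0.35018098 -0.4889848   1.91917013] [-0.19471684 -0.07916188  0.0181168 ] 19.49113844549637
17.4 [499.30000284  28.56429355  68.43164346] [ 0.13811652 -0.89929812  1.30579572] [-0.14449746 -0.08891497  0.06064906] 19.425481724631478
```

Drew to the plain end with about 1.4 N still on the nib. Now I'll lift and travel to the cap.

arm_command --increments '[1,0,0,-8,0,1,0,0,-25,0,1,0,0,-50,0,1,0,0,-65,0,1,12,-22,-70,0,1,35,-65,-70,0,1,60,-110,-70,0,1,85,-155,-70,0,1,110,-200,-70,0,1,125,-228,-70,0,1,129.3,-236,-60,0,1,129.3,-236,-47,0,1,129.3,-236,-47,0,1,129.3,-236,-47,0,1,129.3,-236,-47,0,1,129.3,-236,-47,0,1,129.3,-236,-47,0,1,129.3,-236,-47,0]'

```text
time: 19.7
tool_pos: [543.3, 294.1, 115.5]
tcp_rot: [3.142, -0.0, 0.337]
contact_force: [0.0, -0.3, -0.4]
grip_width: 19.2
```

```bash
python3 - <<'E'
from h import *
import pickle
np.set_printoptions(precision=2,suppress=True)
o=sensors.get_obs();print(o["tool_pos"],o["tcp_rot"],o["time"],o["contact_force"]);im=imaging.capture("wrist");s=imaging.capture("top");q=imaging.capture("scene")
pickle.dump(o,open("o7.pkl","wb"))
P=np.array([[543.35,294.06,52]]);p=wproj(o,P);print(p)
c=imaging.calibration("scene");W=c["world_to_cam"]
def pr(x): k=W[:3,:3]@np.array(x)+W[:3,3]; return c["fx"]*k[0]/k[2]+c["cx"],c["fy"]*k[1]/k[2]+c["cy"]
print(pr(P[0]))
m=np.zeros((600,800,3),np.uint8)
a=cv2.resize(im[180:390,150:430],(0,0),fx=2,fy=2);m[:a.shape[0],:a.shape[1]]=a
u,v=map(int,pr(P[0]));b=cv2.resize(q[v-30:v+30,max(u-30,0):u+30],(240,240));m[:240,560:]=b
cv2.imwrite("pics/w7c.png",m[:420])
E
```

```text
[543.3  294.05 115.46] [ 3.14 -0.    0.34] 19.7 [ 0.03 -0.34 -0.38]
[[276.59 226.66]]
(np.float64(263.17945575341656), np.float64(186.13254949706575))
```

View pics/w7c.png

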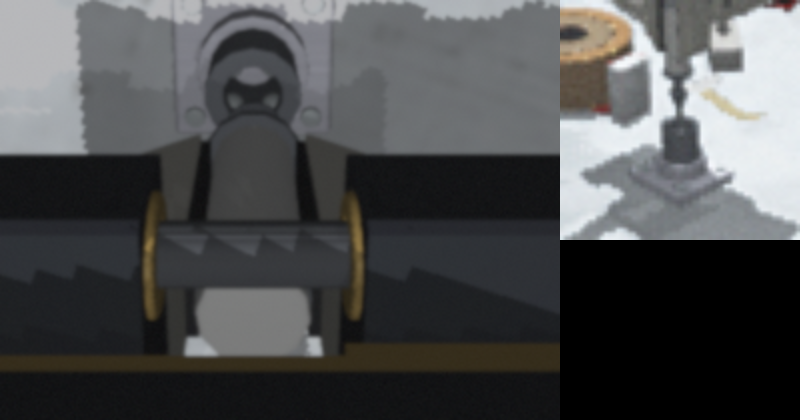

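The mouth centre is at full-image (276.5,226.5) against a predicted (276.6,226.7), and the scene view shows the nib right above the cap. Lowering to just before the click.

arm_command --increments '[1,0,0,5,0,1,0,0,10,0,1,0,0,14,0,1,0,0,18,0,1,0,0,22,0,1,0,0,26,0,1,0,0,29,0,1,0,0,32,0,1,0,0,32,0,1,0,0,32,0,1,0,0,32,0]'

```text
time: 21.22
tool_pos: [543.4, 294.1, 83.5]
tcp_rot: [3.142, -0.0, 0.337]
contact_force: [0.5, 0.3, -0.3]
grip_width: 19.2
```

arm_command --increments '[1,0,0,2,0,1,0,0,3,0,1,0,0,4,0,1,0,0,5,0,1,0,0,6,0,1,0,0,7,0,1,0,0,8,0,1,0,0,9,0,1,0,0,10,0,1,0,0,11,0,1,0,0,12,0,1,0,0,13,0,1,0,0,13,0,1,0,0,13,0]'

```text
time: 22.98
tool_pos: [542.9, 293.9, 70.1]
tcp_rot: [3.142, 0.001, 0.337]
contact_force: [0.0, 0.3, -1.8]
grip_width: 19.4
```

arm_command --increments '[1,0,0,0.5,0,1,0,0,1,0,1,0,0,1.5,0,1,0,0,1.5,0,1,0,0,1.5,0]'

```text
time: 23.6
tool_pos: [543.3, 294.0, 69.7]
tcp_rot: [3.141, -0.0, 0.337]
contact_force: [-2.0, -0.2, 5.2]
grip_width: 19.6
```

arm_command --increments '[1,0,0,0.5,0,1,0,0,1,0,1,0,0,1.4,0,1,0,0,1.4,0,1,0,0,1.4,0,1,0,0,1.4,0,1,0,0,1.4,0]'

```text
time: 24.48
tool_pos: [543.4, 294.1, 69.6]
tcp_rot: [3.141, -0.001, 0.337]
contact_force: [-5.3, -2.5, 13.7]
grip_width: 19.6
```

```bash
python3 - <<'E'
from h import *
for i in range(8):
    o=sensors.get_obs();print(o["time"],o["tool_pos"],o["contact_force"],o["grip_width"]);q=imaging.capture("scene")
w=imaging.capture("wrist")
m=np.zeros((420,800,3),np.uint8)
a=cv2.resize(w[180:390,150:430],(0,0),fx=2,fy=2);m[:,:560]=a
m[:240,560:]=cv2.resize(q[156:216,233:293],(240,240));cv2.imwrite("pics/w8c.png",m)
E
```

```text
24.475 [543.40728937 294.05244592  69.62059523] [-5.32789053 -2.47587346 13.74295105] 19.641307552061456
24.525 [543.37859531 294.07223914  69.61213591] [-4.7864059  -2.31297346 13.77647259] 19.51200510520067
24.575 [543.37490576 294.05739049  69.59888732] [-4.71147212 -2.04877238 13.31405786] 19.67794771048075
24.625 [543.40571473 294.0422218   69.5955583 ] [-5.02793359 -2.47302899 13.54830715] 19.64398353565944
24.675 [543.38391653 294.05519002  69.62625763] [-4.16553322 -1.72442933 14.4257357 ] 19.635775021443
24.725 [543.37575549 294.05630631  69.60593697] [-4.6208402  -2.79662183 12.96795547] 19.47472035747538
24.775 [543.3834777  294.05258169  69.62296178] [-4.09035552 -2.43012124 13.41001009] 19.37017027364398
24.825 [543.39031322 294.03522661  69.59561118] [-4.8307329  -2.77251636 13.67286983] 19.477014344806165
```

View pics/w8c.png

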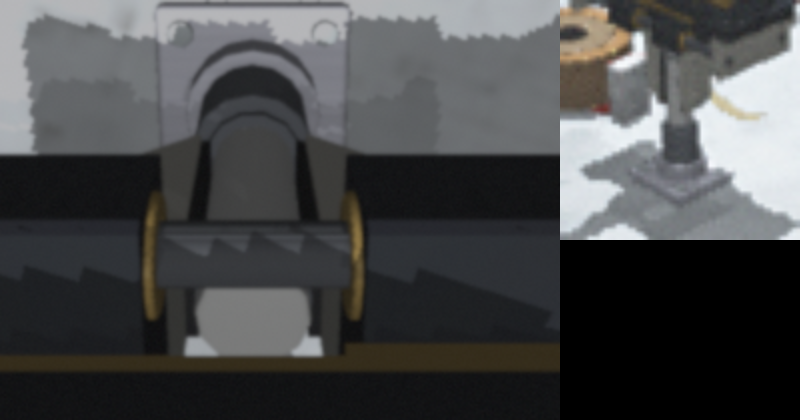

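The collar sits on the mouth around crop (253,115), upright. The force is steady at about 13.5 N down, and the TCP height of 69.6 mm matches flush (69.7 mm). Handing in.

```bash
python3 -c "
from plant import ticket;print(ticket.close_job())"
```

```text
the job is handed in; nothing more can be done
None
```

I took the white marker from its stand and drew along the groove from the dowel-pin end to the plain end. Then I pressed it through the click into the cap and handed the job in at about 25 s, still gripping and pressing.

**Drawing:** I moved at about 32 mm/s. The vertical force read 0.6 to 1.9 N, mostly around 1.4 N, at the start, middle and end pauses. I did not read it between those points.

**Cap:** The last readings showed a steady push of about 13.5 N down. The tool height was 69.6 mm against 69.7 mm expected for a flush collar, the tool pointed straight down, and finger opening was about 19.5 mm. In the last picture the collar looked seated on the mouth.

**Disagreements:**
- The marker and the seam both appeared about 0.7 to 1 mm off in the close wrist view. The offset was the same for both, so I took it as camera calibration and did not correct it.
- A sideways force of about 5 N remained at the end.
- The marker's tilt was judged only from pictures and the tool's orientation.
- I did not measure the other objects afterwards; nothing I saw or felt suggested contact with them.

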